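# Load the laundry crate, tall to short

### The arm

A 6-joint arm with a two-finger parallel gripper is mounted at the origin on the work surface. World frame = base frame: x ahead of the robot, y to its left, z up, the work surface at z = 0. Lengths are in m, angles in rad, forces in N, time in s.
With the tool pointing down it reaches from about 0.25 to 0.775 m from the base axis. Payload 8.9 kg.
Tool frame: the origin (TCP) lies midway between the tips of the shut fingers; the grasp point (between the pads) lies 19 mm behind it (ctrl.tcp_to_grasp is the z of the grasp point in the tool frame, in m); z points along the fingers, y is the line along which they close (so a half turn about z gives the same grasp; the last joint's range is limited). The gripper opens to 85 mm and grips with 20 to 120 N. Pads are 22 mm wide; open, the fingers measure 114 mm over their backs; the gripper's body (76 mm by 85 mm) begins 54 mm behind the grasp point. The pads swing forward as they close: fully open they stand 13 mm farther back than shut.
Start: joints at [-1.269, 0.291, -0.153, 1.127, 0, 1.431], TCP at [0.224, -0.475, 0.231] pointing down, gripper open.
Joint ranges: [-2.52, 2.52], [-0.91, 1.74], [-1.3, 1.37], [-1.96, 2.02], [-1.52, 1.47], [-3.14, 3.14]. Speed limits (rad/s): [2.22, 2.22, 2.79, 3.14, 3.14, 3.14].

### API

Orientations are given as a rotation vector (axis times angle).
In Python, from workcell import ctrl, cams, workorder gives the robot as it stands. The module is installed in compiled form; this text tells all that it offers.
- The arm moves only by the tool send_rows, never from a script. Its argument "rows" is a list of rows, each a list of 7 numbers: the closure, from 0 (fully open) to 1 (shut), then the shift along the tool's x, y, z as a fraction of full scale, then the turn, a rotation vector about the tool's x, y, z as a fraction of full scale. A call has 1 to 10 rows; each row is the pose to reach, as a shift and turn from the pose commanded when the call began, along the tool's axes at that moment; what a row does not reach only later rows make up. Full scale, the value 1, is 300 mm for a shift and 45 degrees for a turn. A row lasts 1/12 s, in which the tool goes at most 41.7 mm and 7.16 degrees, less where a joint would pass 70% of its speed; a pose out of reach is approached as far as the arm can. A call with a number of a shift or a turn outside -1 to 1 is refused whole. A call with a gripper value outside its range is refused whole. The fingers move at their own pace and stop on an object; "grip_force" is the grip in N (left out, the last holds). Time passes only in rows, so rows that repeat a pose let the fingers close. It gives the time, the measured TCP pose, the force, the opening and the grip force at its end, in the units of the state.
- ctrl.get_obs(): the state, without advancing time (a new reading comes with each control period).
- cams.camera(name): name is "scene" or "top" or "wrist"; returns the picture (384x512x3 uint8, blue, green, red); there is no depth.
- cams.calibration(name): a dict with "intrinsics" (3x3 intrinsics, pixels), "R" (3x3) and "t" (3): a world point X has camera coordinates R X + t. Camera axes: x right, y down, z forward; pixel columns grow to the right and rows downward; lengths in m; the calibration is good to about 2 mm. A picture is of the moment at which its call begins: read the wrist's pose just before it. calibration takes no time and is no camera call; for the wrist camera it gives the pose at the moment of the call.
- workorder.close_job(): hands the job in; it is judged then, once.
The state is a dict: "clock": time; "q": joint angles; "joint_vel": joint speeds; "joint_efforts": joint torques, N m; "tool_pos": TCP position; "ee_rot": TCP orientation; "ft_force": force on the tool from outside, world axes, zero at the start; "wrist_torque": the same for the moment, N m; "grip_width": finger opening in m; "grip_force": force on a finger pad.
Only numpy, scipy, OpenCV 4.12 (cv2) and the standard library are available. Lean on these libraries where they do the work, as an engineer would, in place of code of your own. Each camera call takes 0.05 s, during which the arm holds its last target. There are 200 camera calls.

### The job

Load the empty slatted riser lane in the top crate, from the back to the front: first the tall pump bottle right at the back (no more than a finger's width from the rear wall), then the tin in the middle, and last the short cup of pegs at the front. All three must end upright in one row along the middle of the riser, wholly inside the crate and let go. The riser stands at a different height each time, so feel for it and set each thing down gently, neither dropping it nor pressing hard, and leave everything else where it is.

Things in the scene. Friction and masses are not known exactly. Their poses are not given: they have to be found in the camera images.
- crates: Fixed stack of three shallow crates (teal, lime, grey), 240 mm deep (x), 330 wide (y). Origin: centre of underside; x points in from the open front to the rear wall, y left, z up. Grey top crate: floor z = 70, rear wall's inner face x = 115, side walls' inner faces y = +-155, walls' tops z = 111, no front wall, front edge x = -115 mm. Left lane (y = 75) is stocked, right lane (y = -75) empty.
- lane (a point): Middle of the right lane, on the grey floor under the riser: x = 0, y = -75, z = 70 mm of the crates, same axes. The slatted wooden riser here is 225 deep by 140 wide, rigid; its flat top stands 8 to 32 mm above this point, different each time, not reported. A row that fits, from this point along x: bottle +80, tin +13, cup -60 mm.
- wires (a point): Middle of the front wire of the wire shelf over the crate's rear (x = 30, y = 0, z = 329 mm of the crates, same axes): five steel wires along y from here to x = 118 mm, underside z = 326 mm, on thin posts at the rear corners (x = 118, y = +-161). They block a gripper pointing straight down over the back and middle; one tilted 45 degrees fits in from the front.
- pump_bottle: Closed pump bottle to be loaded at the back: plain white round body 54 mm in diameter up to 100 mm height, narrowing to a grey locked-down pump head, 168 mm tall overall; the stubby spout reaches no farther than the body. About 0.28 kg. It stands upright. Origin: centre of its underside; z up.
- tin: Closed plain steel tin to be loaded in the middle: cylinder 60 mm in diameter, 115 mm tall with its lid. About 0.25 kg. It stands upright. Origin: centre of its underside; z up.
- peg_cup: White ceramic cup without handle, packed with wooden pegs that do not come out, to be loaded at the front: 64 mm in diameter from 12 to 62 mm height, foot 52 mm, pegs up to 81 mm. About 0.26 kg. It stands upright. Origin: centre of its underside; z up.
- softener: Bystander: blue bottle 60 mm in diameter, 190 mm tall, at the back of the left lane, standing on the grey crate's floor. Origin: centre of its underside.
- jar: Bystander: glass jar 60 mm in diameter, 85 mm tall, at the front of the left lane, standing on the grey crate's floor. Origin: centre of its underside.
- stopper: Bystander: dark hard silicone sink stopper, disc 60 mm in diameter with a knob, 32 mm tall, on the table. Origin: centre of its underside.
- lint_brush: Bystander: steel lint brush lying along its x, 175 mm long, 45 mm wide, 24 mm tall, on the table; head from x = 8 to 92 mm, handle back to x = -82 mm. Origin: on the underside plane.
- soap_bar: Bystander: pale bar of laundry soap, 85 x 50 x 35 mm, on the table. Origin: centre of its underside.
- mug: Bystander: blue mug 76 mm in diameter, 85 mm tall, with its handle at +y, on the table. Origin: centre of its underside.
- stray_peg: Bystander: single wooden peg lying along its x, 75 x 13 x 10 mm, on the table. Origin: centre of its underside.

How it is judged:
By the outcome, as a careful person would: the job done as asked, in the order asked, and still so for the second after the job is handed in, with the robot touching nothing.
It also fails if it takes over 72 s, if anything falls off the work surface, if the arm or the gripper's body presses on something with over 40 N, if the wrist force passes 120 N, or if a joint passes its speed limit or range.

## Working session

There is one attempt and no reset: what is moved stays moved. The work goes in short steps, Python scripts to look and compute and a tool call to move; the robot and the scene stay as the last step left them, time stands still between calls to the robot, and variables do not carry over. Pictures are saved under pics/ and viewed, at most 10 in all, crops included, and the job is handed in when it is done.

Besides the shell and the picture viewer there is one more tool, called after "Request:" as name(argument=value, ...) on one line, values as JSON. send_rows: Moves the arm, as the interface text tells. Shift numbers are shares of 300 mm and turn numbers shares of 45 degrees, none past 1 either way. Its arguments: {"type":"object","properties":{"rows":{"type":"array","items":{"type":"array","items":{"type":"number","minimum":-1,"maximum":1}}},"grip_force":{"type":"number"}},"required":["rows"]}

```bash
mkdir -p pics
python3 - <<'E'
from workcell import ctrl,cams
import cv2,numpy as np
a=cams.camera("scene");b=cams.camera("top")
cv2.imwrite("pics/s.png",a);cv2.imwrite("pics/t.png",b)
cv2.imwrite("pics/st.png",np.vstack([a,b])[:, :] if 0 else cv2.resize(np.hstack([a,b]),(800,300)))
for n in("scene","top","wrist"):
    c=cams.calibration(n);print(n,np.round(c["intrinsics"],1).tolist(),np.round(c["R"],3).tolist(),np.round(c["t"],3).tolist(),"cam",np.round(-c["R"].T@c["t"],3))
o=ctrl.get_obs();print(o,ctrl.tcp_to_grasp)
E
```

```text
scene [[447.9, 0.0, 250.3], [0.0, 447.9, 192.2], [0.0, 0.0, 1.0]] [[0.744, 0.668, 0.001], [0.392, -0.435, -0.811], [-0.541, 0.604, -0.586]] [-0.36, -0.068, 1.573] cam [ 1.145 -0.739  0.866]
top [[372.8, 0.0, 259.0], [0.0, 372.8, 188.5], [0.0, 0.0, 1.0]] [[0.002, -1.0, -0.025], [-0.988, 0.002, -0.152], [0.152, 0.025, -0.988]] [-0.025, 0.541, 1.226] cam [ 0.348 -0.056  1.293]
wrist [[284.9, 0.0, 250.3], [0.0, 284.9, 189.4], [0.0, 0.0, 1.0]] [[0.426, -0.904, -0.002], [-0.869, -0.41, 0.278], [-0.252, -0.117, -0.961]] [-0.523, -0.036, 0.379] cam [ 0.288 -0.444  0.373]
{'clock': 0.1, 'q': array([-1.26928111e+00,  2.91211022e-01, -1.54023088e-01,  1.12668557e+00,
       -3.63145681e-05,  1.43151380e+00]), 'joint_vel': array([ 0.00099428, -0.00050335,  0.00265586,  0.0012385 ,  0.00202441,
        0.00184584]), 'joint_efforts': array([ 1.76766895e-03, -5.37977600e+01,  3.31917965e+01,  9.31172777e-03,
       -1.54733398e-04,  1.64742750e-05]), 'tool_pos': array([ 0.22388624, -0.474456  ,  0.2308068 ]), 'ee_rot': array([-3.06450884e+00, -6.86567320e-01,  1.99761516e-04]), 'ft_force': array([-0.48739544, -0.7233201 ,  0.50995363]), 'wrist_torque': array([ 0.01024598, -0.01368125,  0.00429956]), 'grip_force': 0.0, 'grip_width': 0.08549806054980394} -0.0187
```

View pics/s.png

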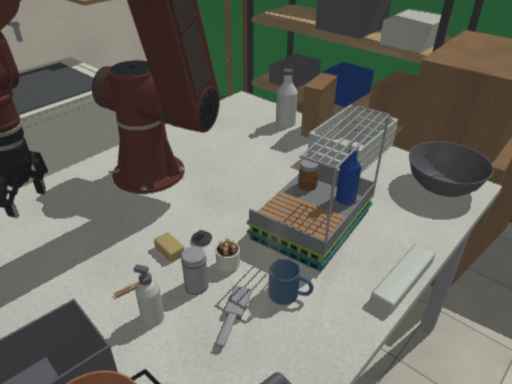

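View pics/t.png

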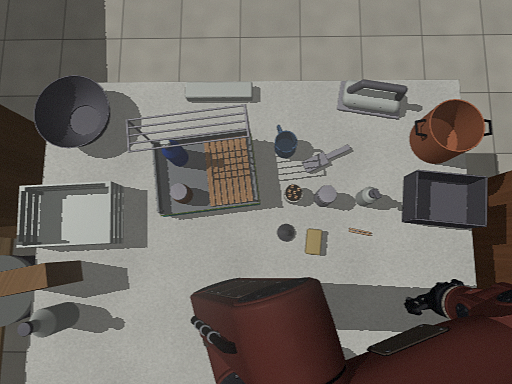

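Scene: pump bottle (150,300), tin (195,270), cup (228,255), riser (300,215). Top: bottle (368,196), tin (326,196), cup (293,193), riser (230,170). I'll zoom in on both next.

Run:
```python
import cv2,numpy as np
t=cv2.imread("pics/t.png")[95:245,120:400];s=cv2.imread("pics/s.png")[100:350,120:400]
t=cv2.resize(t,None,fx=2.8,fy=2.8,interpolation=cv2.INTER_CUBIC)
cv2.imwrite("pics/tc.png",t)
s=cv2.resize(s,None,fx=2.4,fy=2.4,interpolation=cv2.INTER_CUBIC)
cv2.imwrite("pics/sc.png",s)
```

```text
(no output)
```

View pics/tc.png

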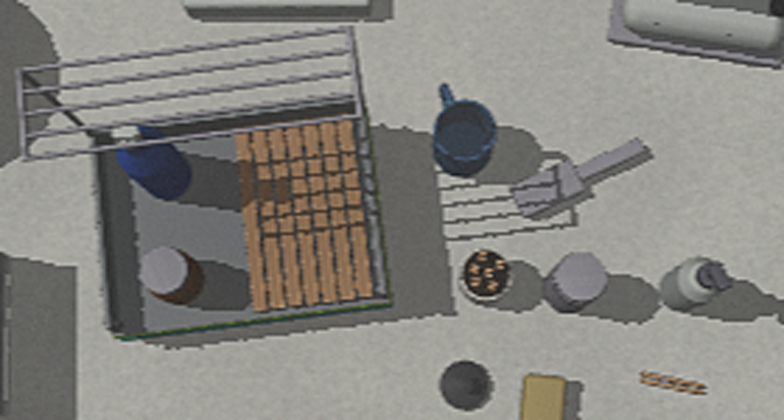

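View pics/sc.png

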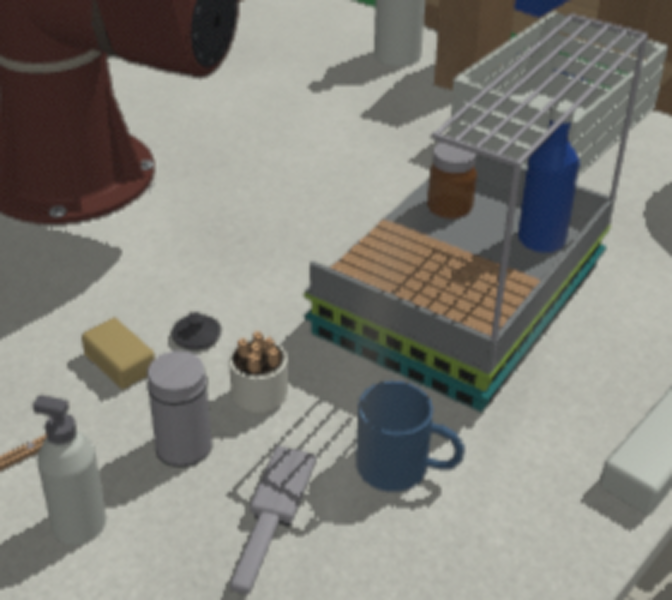

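Top crop: wire-shelf corners at (25,158), (359,117), (352,28) and (20,70); riser corners at (235,137), (355,122), (372,297) and (252,312); cup top (487,273), tin lid (581,277), pump body about (690,283). Scene crop: tin lid centre (179,371), cup top (258,352), pump head (60,425), bottle base (78,530).

```bash
cat > h.py <<'E'
import numpy as np
from workcell import cams,ctrl
from scipy.spatial.transform import Rotation as Ro
def ray(n,u,v,z,c=None):
    c=c or cams.calibration(n);R,t=np.array(c["R"]),np.array(c["t"])
    C=-R.T@t;d=R.T@np.linalg.solve(np.array(c["intrinsics"]),[u,v,1])
    return C+d*(z-C[2])/d[2]
def T(x,y,z):return ray("top",120+x/2.8,95+y/2.8,z)
def S(x,y,z):return ray("scene",120+x/2.4,100+y/2.4,z)
E
python3 - <<'E'
from h import *
p=lambda n,a:print(n,np.round(a*1000).astype(int))
W=[T(25,158,.329),T(359,117,.329),T(352,28,.329),T(20,70,.329)]
for w in W:p("wire",w)
for z in(.078,.09,.102):
    for c in((235,137),(355,122),(372,297),(252,312)):p("riser",T(*c,z))
    for c in((383,225),(540,280),(492,330),(334,268)):p("riserS",S(*c,z))
p("cupT",T(487,273,.079));p("cupS",S(258,352,.075))
p("tinT",T(581,275,.115));p("tinS",S(179,371,.115));p("tinSbase",S(181,447,0))
p("pumpT",T(688,285,.09));p("pumpS base",S(76,528,.0));p("pumpS head",S(60,428,.15))
p("softT",T(170,165,.19));p("jar",T(165,270,.155));p("mug",T(465,130,.085));p("stopper",T(465,385,.02))
p("softS",S(566,120,.26))
E
```

```text
wire [598 317 329]
wire [637  -3 329]
wire [726   4 329]
wire [686 327 329]
riser [688 160  78]
riser [706  16  78]
riser [494  -6  78]
riser [476 135  78]
riserS [488 126  78]
riserS [692 163  78]
riserS [700  53  78]
riserS [499  20  78]
riser [684 158  90]
riser [702  15  90]
riser [492  -6  90]
riser [475 133  90]
riserS [498 113  90]
riserS [699 149  90]
riserS [707  41  90]
riserS [509   8  90]
riser [681 156 102]
riser [699  14 102]
riser [491  -7 102]
riser [473 131 102]
riserS [508  99 102]
riserS [706 136 102]
riserS [713  29 102]
riserS [519  -3 102]
cupT [ 522 -141   79]
cupS [ 531 -142   75]
tinT [ 514 -245  115]
tinS [ 523 -245  115]
tinSbase [ 515 -246    0]
pumpT [ 506 -371   90]
pumpS base [ 517 -387    0]
pumpS head [ 527 -389  150]
softT [625 211 190]
jar [515 221 155]
mug [ 693 -116   85]
stopper [ 393 -116   20]
softS [666 216 260]
```

Request:
send_rows(rows=[[0,0,0,0,0,0,-1],[0,0,0,0,0,0,-1],[0,0,0,0,0,0,-1],[0,0,0,0,0,0,-1],[0,0,0,0,0,0,-1],[0,0,0,0,0,0,-1],[0,0,0,0,0,0,-1]])

```text
clock: 0.68
tool_pos: [0.2239, -0.4745, 0.2309]
ee_rot: [-2.562, -1.817, -0.0]
ft_force: [-0.8, -0.3, 0.3]
grip_width: 0.0855
grip_force: 0.0
```

Request:
send_rows(rows=[[0,0,0,0,0,0,-1],[0,0,0,0,0,0,-1],[0,0,0,0,0,0,-1],[0,0,0,0,0,0,-1],[0,0,0,0,0,0,-1],[0,0,0,0,0,0,-1],[0,0,0,0,0,0,-1]])

```text
clock: 1.27
tool_pos: [0.2239, -0.4745, 0.231]
ee_rot: [-1.672, -2.659, -0.001]
ft_force: [-0.8, 0.4, 0.9]
grip_width: 0.0853
grip_force: 0.0
```

Request:
send_rows(rows=[[0,0,0,0,0,0,-1],[0,0,0,0,0,0,-1],[0,0,0,0,0,0,-1],[0,0,0,0,0,0,-1],[0,0,0,0,0,0,-1],[0,0,0,0,0,0,-1],[0,0,0,0,0,0,-1]])

```text
clock: 1.85
tool_pos: [0.2239, -0.4745, 0.2309]
ee_rot: [-0.527, -3.097, -0.001]
ft_force: [0.4, -0.1, -0.1]
grip_width: 0.0851
grip_force: 0.0
```

Request:
send_rows(rows=[[0,0,0,0,0,0,-0.585],[0,0,0,0,0,0,-0.585],[0,0,0,0,0,0,-0.585],[0,0,0,0,0,0,-0.585]])

```text
clock: 2.18
tool_pos: [0.2239, -0.4746, 0.231]
ee_rot: [0.191, -3.136, -0.001]
ft_force: [1.3, -0.6, 0.1]
grip_width: 0.0854
grip_force: 0.0
```

Request:
send_rows(rows=[[0,-0.3,0,-0.1,0,-1,0],[0,-0.3,0,-0.1,0,-1,0],[0,-0.3,0,-0.1,0,-1,0],[0,-0.3,0,-0.1,0,-1,0],[0,-0.3,0,-0.1,0,-1,0],[0,-0.3,0,-0.1,0,-1,0],[0,-0.3,0,-0.1,0,-1,0]])

```text
clock: 2.77
tool_pos: [0.312, -0.4642, 0.26]
ee_rot: [-0.13, 2.347, 0.058]
ft_force: [-0.3, 0.0, -0.0]
grip_width: 0.0853
grip_force: 0.0
```

```bash
cat >> h.py <<'E'
def go(p,what=""):
    "print tool-frame shift (fractions) from current TCP so that GRASP point lies at p"
    o=ctrl.get_obs();R=Ro.from_rotvec(o["ee_rot"]).as_matrix()
    g=o["tool_pos"]+R[:,2]*ctrl.tcp_to_grasp
    print(what,"shift",np.round(R.T@(np.array(p)-g)/.3,3),"dist",round(np.linalg.norm(np.array(p)-g),3))
E
python3 - <<'E'
from h import *;import cv2,json
c=cams.calibration("wrist");a=cams.camera("wrist");cv2.imwrite("pics/w1.png",a)
json.dump({k:np.array(v).tolist() for k,v in c.items()},open("w1.json","w"))
R=Ro.from_rotvec(ctrl.get_obs()["ee_rot"]).as_matrix();print(R.round(3),ctrl.get_obs()["q"])
E
```

```text
[[-0.699 -0.111  0.706]
 [-0.075  0.994  0.082]
 [-0.711  0.005 -0.703]] [-1.55031824  0.31146876 -0.31379493  1.04160903  0.78591146 -1.69980899]
```

View pics/w1.png

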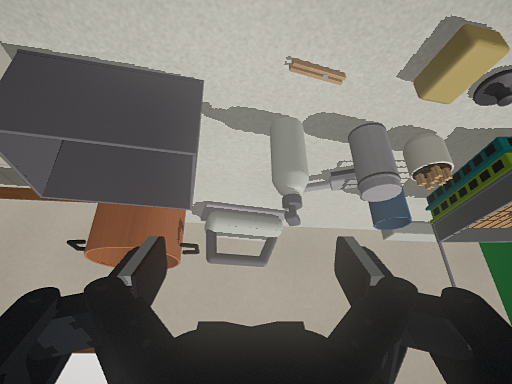

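Wrist view (inverted): bottle base's near edge (287,118), tin base's near edge (367,125), lid centre (380,189), cup foot's near edge (427,134), pegs' centre (434,177). The crate is at right and the stopper and soap at top right, all clear of the approach.

Run:
```python
from h import *;import json
c=json.load(open("w1.json"));C=-np.array(c["R"]).T@np.array(c["t"])
def base(u,v,r):
    p=ray("",u,v,0,c);d=p[:2]-C[:2];d/=np.linalg.norm(d);return np.round((p[:2]+d*r)*1000)
print("bottle",base(287,118,.027),"tin",base(367,125,.03),ray("",380,189,.115,c).round(3),"cup",base(427,134,.026),ray("",434,177,.079,c).round(3))
b=(.515,-.383)
go((.515-.085,-.393,.075+.085),"pre bottle")
```

```text
bottle [ 516. -378.] tin [ 517. -236.] [ 0.497 -0.255  0.115] cup [ 522. -124.] [ 0.513 -0.149  0.079]
pre bottle shift [-0.059  0.19   0.593] dist 0.188
```

Run:
```python
from h import *
z=np.array([.704,.082,-.705])
go(np.array([.515,-.379,.075])-.08*z,"pre")
```

```text
pre shift [-0.059  0.204  0.73 ] dist 0.228
```

Request:
send_rows(rows=[[0,-0.059,0.2,0,0,0,0],[0,-0.059,0.2,0.1,0,0,0],[0,-0.059,0.204,0.24,0,0,0],[0,-0.059,0.204,0.38,0,0,0],[0,-0.059,0.204,0.5,0,0,0],[0,-0.059,0.204,0.6,0,0,0],[0,-0.059,0.204,0.7,0,0,0],[0,-0.059,0.204,0.73,0,0,0],[0,-0.059,0.204,0.73,0,0,0]])

```text
clock: 3.57
tool_pos: [0.4738, -0.3824, 0.1171]
ee_rot: [-0.137, 2.355, 0.06]
ft_force: [0.0, 1.1, 0.2]
grip_width: 0.0856
grip_force: 0.0
```

Run:
```python
from h import *;import cv2,json
c=cams.calibration("wrist");a=cams.camera("wrist");cv2.imwrite("pics/w2.png",a)
json.dump({k:np.array(v).tolist() for k,v in c.items()},open("w2.json","w"))
o=ctrl.get_obs();print(o["tool_pos"],o["q"])
```

```text
[ 0.47322715 -0.38333995  0.11825269] [-1.18362383  0.3992731  -0.65028076  0.26196238  0.74877642 -1.19738461]
```

View pics/w2.png

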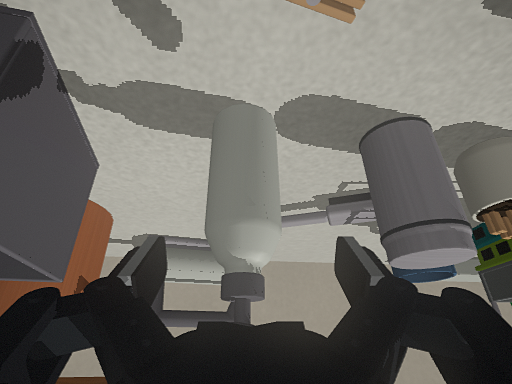

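The bottle stands upright between the fingers: base's near edge (243,106), shoulder edges at u=206 and 281. It is about 7 px left of the finger centre at u≈250.

Run:
```python
from h import *;import json
c=json.load(open("w2.json"));C=-np.array(c["R"]).T@np.array(c["t"])
def base(u,v,r):
    p=ray("",u,v,0,c);d=p[:2]-C[:2];d/=np.linalg.norm(d);return p[:2]+d*r
b=base(244,104,.027);print(b,C,"tin",base(398,121,.03))
o=ctrl.get_obs()
go([*b,.075],"b")
go([.515,-.383,.075],"b2")
```

```text
[ 0.51436641 -0.38238869] [ 0.32385596 -0.39962249  0.16797909] tin [ 0.51446277 -0.23293386]
b shift [ 0.005 -0.013  0.261] dist 0.078
b2 shift [ 0.004 -0.015  0.262] dist 0.079
```

Request:
send_rows(rows=[[0,0.004,-0.014,0.05,0,0,0],[0,0.004,-0.014,0.12,0,0,0],[0,0.004,-0.014,0.2,0,0,0],[0,0.004,-0.014,0.261,0,0,0],[0,0.004,-0.014,0.261,0,0,0],[0,0.004,-0.014,0.261,0,0,0]], grip_force=40)

```text
clock: 4.12
tool_pos: [0.5271, -0.3825, 0.0631]
ee_rot: [-0.136, 2.354, 0.056]
ft_force: [0.3, -0.1, -0.2]
grip_width: 0.0856
grip_force: 0.0
```

Request:
send_rows(rows=[[1,0,0,0,0,0,0],[1,0,0,0,0,0,0],[1,0,0,0,0,0,0],[1,0,0,0,0,0,0],[1,0,0,0,0,0,0],[1,0,0,0,0,0,0],[1,0,0,0,0,0,0],[1,0,0,0,0,0,0]], grip_force=40)

```text
clock: 4.78
tool_pos: [0.5273, -0.3831, 0.0642]
ee_rot: [-0.135, 2.351, 0.054]
ft_force: [-2.5, 1.6, 7.0]
grip_width: 0.0525
grip_force: 40.7
```

```bash
cat >> h.py <<'E'
def lane(s,lat=0):
    p=.115;return np.array([.597+s*np.cos(p)-lat*np.sin(p),.077+s*np.sin(p)+lat*np.cos(p)])
def seq(g0,pts):
    "shifts between successive grasp points, world->tool"
    R=Ro.from_rotvec(ctrl.get_obs()["ee_rot"]).as_matrix();g=np.array(g0,float)
    for p in pts:
        p=np.array(p,float);print(np.round(p,3),"shift",np.round(R.T@(p-g)/.3,3));g=p
def gp():
    o=ctrl.get_obs();R=Ro.from_rotvec(o["ee_rot"]).as_matrix();return o["tool_pos"]+R[:,2]*ctrl.tcp_to_grasp
E
python3 - <<'E'
from h import *
g=gp();print(g)
m=np.array([.495,-.16])
seq(g,[[*g[:2],g[2]+.15],[*m,g[2]+.15],[*lane(-.13),g[2]+.15],[*lane(-.13),g[2]+.115],[*lane(.07),g[2]+.115]])
E
```

```text
[ 0.5141373  -0.38462179  0.07736992]
[ 0.514 -0.385  0.227] shift [-0.354 -0.001 -0.353]
[ 0.495 -0.16   0.227] shift [-0.016  0.751  0.015]
[0.468 0.062 0.227] shift [ 0.003  0.746 -0.004]
[0.468 0.062 0.192] shift [0.083 0.    0.082]
[0.667 0.085 0.192] shift [-0.471  0.     0.472]
```

Request:
send_rows(rows=[[1,-0.02,0,-0.02,0,0,0],[1,-0.06,0,-0.06,0,0,0],[1,-0.12,0,-0.12,0,0,0],[1,-0.18,0,-0.18,0,0,0],[1,-0.24,0,-0.24,0,0,0],[1,-0.3,0,-0.3,0,0,0],[1,-0.34,0,-0.34,0,0,0],[1,-0.354,0,-0.353,0,0,0]])

```text
clock: 5.45
tool_pos: [0.5277, -0.3835, 0.2164]
ee_rot: [-0.137, 2.351, 0.051]
ft_force: [0.2, -0.8, -3.5]
grip_width: 0.0523
grip_force: 42.9
```

Request:
send_rows(rows=[[1,0,0.03,0,0,0,0],[1,0,0.1,0,0,0,0],[1,0,0.18,0,0,0,0],[1,-0.01,0.27,0.01,0,0,0],[1,-0.01,0.36,0.01,0,0,0],[1,-0.01,0.45,0.01,0,0,0],[1,-0.016,0.54,0.015,0,0,0],[1,-0.016,0.63,0.015,0,0,0],[1,-0.016,0.71,0.015,0,0,0],[1,-0.016,0.751,0.015,0,0,0]])

```text
clock: 6.28
tool_pos: [0.5059, -0.1536, 0.2104]
ee_rot: [-0.135, 2.356, 0.061]
ft_force: [-0.0, -0.1, -4.4]
grip_width: 0.0527
grip_force: 42.9
```

Request:
send_rows(rows=[[1,0,0.05,0,0,0,0],[1,0,0.13,0,0,0,0],[1,0,0.22,0,0,0,0],[1,0,0.31,0,0,0,0],[1,0,0.4,0,0,0,0],[1,0,0.49,0,0,0,0],[1,0,0.58,0,0,0,0],[1,0.003,0.67,-0.004,0,0,0],[1,0.003,0.73,-0.004,0,0,0],[1,0.003,0.746,-0.004,0,0,0]])

```text
clock: 7.12
tool_pos: [0.479, 0.067, 0.2115]
ee_rot: [-0.138, 2.355, 0.059]
ft_force: [-0.5, 0.3, -3.0]
grip_width: 0.0525
grip_force: 43.1
```

Run:
```python
from h import *;import cv2,json
c=cams.calibration("wrist");a=cams.camera("wrist");cv2.imwrite("pics/w3.png",a)
json.dump({k:np.array(v).tolist() for k,v in c.items()},open("w3.json","w"))
o=ctrl.get_obs();print(gp(),o["ft_force"],o["q"])
s=cams.camera("scene")[100:350,120:400];s=cv2.resize(s,(430,384))
cv2.imwrite("pics/c3.png",cv2.resize(np.hstack([a,s]),(800,326)))
g=gp();z=g[2]
seq(g,[[*lane(-.13),.192],[*lane(.07),.192]])
```

```text
[0.46627537 0.06500795 0.22487708] [ 0.6470159  -0.46796157 -3.87898809] [-0.13436087 -0.24651733 -1.14752309 -0.09699548  0.17775372 -0.18018296]
[0.468 0.062 0.192] shift [ 0.077 -0.007  0.08 ]
[0.667 0.085 0.192] shift [-0.472 -0.002  0.471]
```

View pics/c3.png

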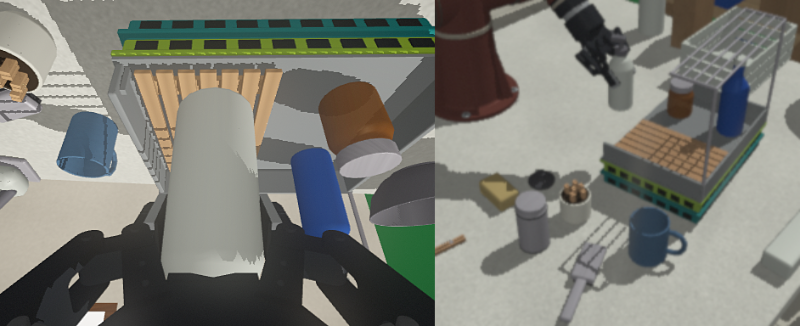

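Left half (wrist view): bottle held upright; riser's front-edge ends at wrist px (157,83) and (333,82). Crate ahead, jar and softener to the right.

Run:
```python
from h import *;import json
c=json.load(open("w3.json"))
L=lane(0);p=.115;X=np.array([np.cos(p),np.sin(p)]);Y=np.array([-X[1],X[0]])
for z in(.08,.09,.1):
    for u,v in((157,83),(333,82)):
        q=ray("",u,v,z,c);d=q[:2]-L;print(z,q.round(3),"s",round(d@X,4),"lat",round(d@Y,4))
```

```text
0.08 [ 0.492 -0.005  0.08 ] s -0.1133 lat -0.0691
0.08 [0.475 0.133 0.08 ] s -0.1144 lat 0.0695
0.09 [ 0.483 -0.002  0.09 ] s -0.1218 lat -0.0651
0.09 [0.467 0.128 0.09 ] s -0.1229 lat 0.0659
0.1 [0.474 0.001 0.1  ] s -0.1304 lat -0.0611
0.1 [0.459 0.124 0.1  ] s -0.1314 lat 0.0623
```

Request:
send_rows(rows=[[1,0.03,-0.007,0.03,0,0,0],[1,0.07,-0.007,0.07,0,0,0],[1,0.1,-0.007,0.102,0,0,0],[1,0.07,-0.007,0.13,0,0,0],[1,0.01,-0.008,0.19,0,0,0],[1,-0.06,-0.008,0.26,0,0,0],[1,-0.13,-0.009,0.33,0,0,0],[1,-0.2,-0.009,0.4,0,0,0],[1,-0.27,-0.009,0.47,0,0,0]])

```text
clock: 7.97
tool_pos: [0.6388, 0.078, 0.1695]
ee_rot: [-0.133, 2.355, 0.055]
ft_force: [-0.9, 0.4, -3.2]
grip_width: 0.0526
grip_force: 43.2
```

Request:
send_rows(rows=[[1,-0.05,0,0.05,0,0,0],[1,-0.08,0,0.08,0,0,0],[1,-0.1,0,0.1,0,0,0],[1,-0.1,0,0.1,0,0,0]])

```text
clock: 8.3
tool_pos: [0.6809, 0.083, 0.1703]
ee_rot: [-0.134, 2.353, 0.055]
ft_force: [0.9, -0.6, -3.1]
grip_width: 0.0526
grip_force: 43.2
```

Run:
```python
from h import *
o=ctrl.get_obs();g=gp();print(g,"base",g[2]-.0774,o["ft_force"])
seq(g,[[*lane(.07),.178],[*lane(.07),.158]])
```

```text
[0.667752   0.08149587 0.18348963] base 0.10608962817000958 [ 0.92434585 -0.62742075 -3.07610782]
[0.667 0.085 0.178] shift [0.015 0.012 0.011]
[0.667 0.085 0.158] shift [0.047 0.    0.047]
```

Request:
send_rows(rows=[[1,0.01,0.008,0.01,0,0,0],[1,0.02,0.012,0.02,0,0,0],[1,0.03,0.012,0.03,0,0,0],[1,0.035,0.012,0.035,0,0,0],[1,0.04,0.012,0.04,0,0,0],[1,0.04,0.012,0.04,0,0,0],[1,0.04,0.012,0.04,0,0,0]])

```text
clock: 8.88
tool_pos: [0.679, 0.0881, 0.1537]
ee_rot: [-0.135, 2.353, 0.056]
ft_force: [-0.2, 0.2, -3.6]
grip_width: 0.0524
grip_force: 43.2
```

Request:
send_rows(rows=[[1,0.0025,0,0.0025,0,0,0],[1,0.005,0,0.005,0,0,0],[1,0.0075,0,0.0075,0,0,0],[1,0.0075,0,0.0075,0,0,0]])

```text
clock: 9.22
tool_pos: [0.679, 0.0881, 0.1504]
ee_rot: [-0.135, 2.353, 0.056]
ft_force: [0.6, -0.0, -3.5]
grip_width: 0.0523
grip_force: 43.2
```

Request:
send_rows(rows=[[1,0.0025,0,0.0025,0,0,0],[1,0.005,0,0.005,0,0,0],[1,0.005,0,0.005,0,0,0]])

```text
clock: 9.47
tool_pos: [0.679, 0.0881, 0.1482]
ee_rot: [-0.135, 2.353, 0.056]
ft_force: [-0.7, 0.5, -2.8]
grip_width: 0.0526
grip_force: 43.2
```

Request:
send_rows(rows=[[1,-0.006,0,0.006,0,0,0],[1,-0.012,0,0.012,0,0,0],[1,-0.018,0,0.018,0,0,0],[1,-0.024,0,0.024,0,0,0],[1,-0.026,0,0.026,0,0,0],[1,-0.026,0,0.026,0,0,0]])

```text
clock: 9.97
tool_pos: [0.6904, 0.0894, 0.1486]
ee_rot: [-0.135, 2.353, 0.056]
ft_force: [0.0, 0.5, -3.4]
grip_width: 0.0522
grip_force: 43.2
```

Request:
send_rows(rows=[[1,-0.0025,0,0.0025,0,0,0],[1,-0.005,0,0.005,0,0,0],[1,-0.007,0,0.007,0,0,0],[1,-0.007,0,0.007,0,0,0]])

```text
clock: 10.3
tool_pos: [0.6932, 0.0896, 0.1486]
ee_rot: [-0.135, 2.353, 0.056]
ft_force: [0.2, 0.4, -3.6]
grip_width: 0.0526
grip_force: 43.2
```

Request:
send_rows(rows=[[1,-0.0025,0,0.0025,0,0,0],[1,-0.005,0,0.005,0,0,0],[1,-0.005,0,0.005,0,0,0]])

```text
clock: 10.55
tool_pos: [0.6954, 0.0899, 0.1486]
ee_rot: [-0.135, 2.353, 0.056]
ft_force: [0.3, 0.4, -3.4]
grip_width: 0.0526
grip_force: 43.2
```

Request:
send_rows(rows=[[1,-0.0025,0,0.0025,0,0,0],[1,-0.005,0,0.005,0,0,0],[1,-0.005,0,0.005,0,0,0]])

```text
clock: 10.8
tool_pos: [0.6975, 0.0901, 0.1486]
ee_rot: [-0.135, 2.353, 0.056]
ft_force: [0.3, 0.4, -2.9]
grip_width: 0.0525
grip_force: 43.2
```

Request:
send_rows(rows=[[1,-0.0025,0,0.0025,0,0,0],[1,-0.005,0,0.005,0,0,0],[1,-0.005,0,0.005,0,0,0]])

```text
clock: 11.05
tool_pos: [0.6996, 0.0904, 0.1485]
ee_rot: [-0.135, 2.353, 0.056]
ft_force: [-0.1, -0.7, -3.3]
grip_width: 0.0524
grip_force: 43.2
```

Request:
send_rows(rows=[[1,-0.0025,0,0.0025,0,0,0],[1,-0.005,0,0.005,0,0,0],[1,-0.005,0,0.005,0,0,0]])

```text
clock: 11.3
tool_pos: [0.7008, 0.0906, 0.148]
ee_rot: [-0.135, 2.354, 0.056]
ft_force: [-6.1, -1.2, 0.9]
grip_width: 0.0525
grip_force: 43.4
```

Request:
send_rows(rows=[[1,-0.0025,0,0.0025,0,0,0],[1,-0.005,0,0.005,0,0,0],[1,-0.005,0,0.005,0,0,0]])

```text
clock: 11.55
tool_pos: [0.7024, 0.091, 0.1475]
ee_rot: [-0.135, 2.355, 0.057]
ft_force: [-8.7, -0.9, 1.1]
grip_width: 0.0523
grip_force: 41.4
```

Run:
```python
from h import *;import cv2
a=cams.camera("scene")[90:260,230:410];b=cams.camera("top")[95:225,140:280]
cv2.imwrite("pics/c4.png",np.hstack([cv2.resize(a,(415,392),interpolation=2),cv2.resize(b,(385,392),interpolation=2)]))
print(ctrl.get_obs()["ft_force"])
```

```text
[-8.34233159 -0.91454285  0.9294536 ]
```

View pics/c4.png

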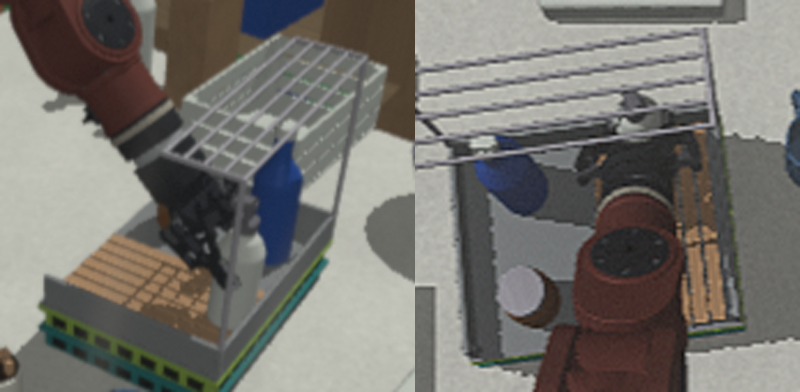

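Request:
send_rows(rows=[[1,0.008,0,-0.008,0,0,0],[1,0.016,0,-0.016,0,0,0],[1,0.018,0,-0.018,0,0,0],[1,0.018,0,-0.018,0,0,0]])

```text
clock: 11.98
tool_pos: [0.6958, 0.09, 0.1486]
ee_rot: [-0.135, 2.353, 0.056]
ft_force: [0.5, -0.6, -3.4]
grip_width: 0.0526
grip_force: 42.2
```

Request:
send_rows(rows=[[1,0.0025,0,0.0025,0,0,0],[1,0.005,0,0.005,0,0,0],[1,0.005,0,0.005,0,0,0]])

```text
clock: 12.23
tool_pos: [0.696, 0.09, 0.1461]
ee_rot: [-0.135, 2.353, 0.056]
ft_force: [0.3, 0.8, -3.4]
grip_width: 0.0525
grip_force: 42.2
```

Request:
send_rows(rows=[[1,0.0025,0,0.0025,0,0,0],[1,0.0025,0,0.0025,0,0,0]])

```text
clock: 12.4
tool_pos: [0.6962, 0.09, 0.1454]
ee_rot: [-0.135, 2.353, 0.056]
ft_force: [-0.6, 0.3, -3.0]
grip_width: 0.0522
grip_force: 42.2
```

Request:
send_rows(rows=[[1,0.0025,0,0.0025,0,0,0],[1,0.0025,0,0.0025,0,0,0]])

```text
clock: 12.57
tool_pos: [0.6967, 0.0901, 0.1452]
ee_rot: [-0.135, 2.351, 0.056]
ft_force: [-1.0, 0.5, 2.9]
grip_width: 0.0524
grip_force: 42.6
```

Request:
send_rows(rows=[[1,0.0025,0,0.0025,0,0,0],[1,0.0025,0,0.0025,0,0,0]])

```text
clock: 12.73
tool_pos: [0.6975, 0.0902, 0.1453]
ee_rot: [-0.136, 2.349, 0.056]
ft_force: [-5.7, 0.1, 10.4]
grip_width: 0.0525
grip_force: 43.0
```

Request:
send_rows(rows=[[1,-0.003,0,-0.003,0,0,0],[0.9,-0.003,0,-0.003,0,0,0],[0.6,-0.003,0,-0.003,0,0,0],[0,-0.003,0,-0.003,0,0,0],[0,-0.003,0,-0.003,0,0,0],[0,-0.003,0,-0.003,0,0,0],[0,-0.003,0,-0.003,0,0,0],[0,-0.003,0,-0.003,0,0,0]])

```text
clock: 13.4
tool_pos: [0.6959, 0.09, 0.1442]
ee_rot: [-0.135, 2.353, 0.056]
ft_force: [-0.1, -0.1, 0.5]
grip_width: 0.0857
grip_force: 0.0
```

Request:
send_rows(rows=[[0,0,0,-0.04,0,0,0],[0,0,0,-0.12,0,0,0],[0,0,0,-0.22,0,0,0],[0,0,0,-0.33,0,0,0],[0,0,0,-0.44,0,0,0],[0,0,0,-0.5,0,0,0],[0,0,0,-0.5,0,0,0],[0,0,0,-0.5,0,0,0]])

```text
clock: 14.07
tool_pos: [0.591, 0.0777, 0.2518]
ee_rot: [-0.135, 2.35, 0.055]
ft_force: [0.7, -1.0, 0.0]
grip_width: 0.0855
grip_force: 0.0
```

Run:
```python
from h import *;import cv2,json
c=cams.calibration("wrist");a=cams.camera("wrist");cv2.imwrite("pics/w5.png",a)
json.dump({k:np.array(v).tolist() for k,v in c.items()},open("w5.json","w"))
z=Ro.from_rotvec(ctrl.get_obs()["ee_rot"]).as_matrix()[:,2];t=np.array([.516,-.244,.068])
print(gp());seq(gp(),[[.46,-.09,.24],t-.14*z,t-.09*z])
```

```text
[0.57789171 0.07626639 0.26392301]
[ 0.46 -0.09  0.24] shift [ 0.377 -0.506 -0.265]
[ 0.418 -0.255  0.167] shift [ 0.316 -0.531  0.028]
[ 0.453 -0.251  0.132] shift [-0.    -0.     0.167]
```

View pics/w5.png

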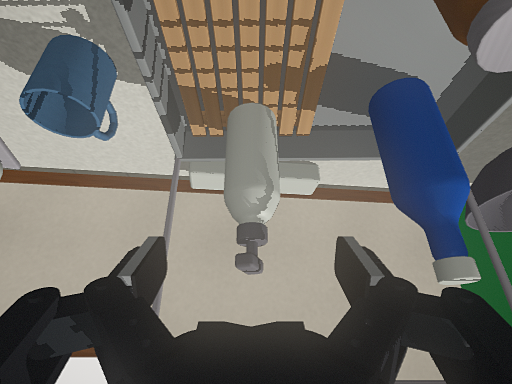

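Bottle stands upright on the riser near the rear wall (base's near edge (250,103), riser edges about u=175 to 325, so centred). Next, the tin.

Request:
send_rows(rows=[[0,0.05,-0.05,-0.03,0,0,0],[0,0.12,-0.14,-0.08,0,0,0],[0,0.2,-0.24,-0.14,0,0,0],[0,0.28,-0.34,-0.19,0,0,0],[0,0.34,-0.43,-0.24,0,0,0],[0,0.377,-0.506,-0.265,0,0,0]])

```text
clock: 14.62
tool_pos: [0.4712, -0.0891, 0.2254]
ee_rot: [-0.135, 2.354, 0.058]
ft_force: [0.6, 0.0, -1.0]
grip_width: 0.0853
grip_force: 0.0
```

Request:
send_rows(rows=[[0,0.04,-0.09,0.0,0,0,0],[0,0.08,-0.18,0.0,0,0,0],[0,0.13,-0.27,0.01,0,0,0],[0,0.18,-0.36,0.02,0,0,0],[0,0.23,-0.45,0.02,0,0,0],[0,0.28,-0.52,0.028,0,0,0],[0,0.316,-0.531,0.028,0,0,0],[0,0.316,-0.531,0.09,0,0,0],[0,0.316,-0.531,0.09,0,0,0]])

```text
clock: 15.37
tool_pos: [0.4433, -0.2525, 0.1375]
ee_rot: [-0.131, 2.355, 0.06]
ft_force: [0.2, 0.6, 0.3]
grip_width: 0.0854
grip_force: 0.0
```

Run:
```python
from h import *;import cv2,json
c=cams.calibration("wrist");a=cams.camera("wrist");cv2.imwrite("pics/w6.png",a)
json.dump({k:np.array(v).tolist() for k,v in c.items()},open("w6.json","w"))
print(gp());go([.516,-.244,.068])
```

```text
[ 0.42997789 -0.25321516  0.15160878]
 shift [-0.007 -0.004  0.401] dist 0.12
```

View pics/w6.png

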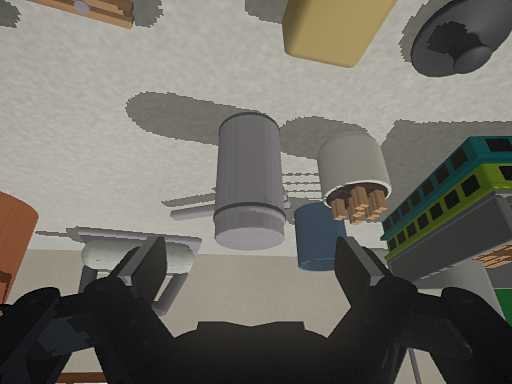

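Tin centred at u≈250 (base's near edge (249,113), lid (250,238)); cup foot's near edge (349,131).

Run:
```python
from h import *;import json
c=json.load(open("w6.json"));C=-np.array(c["R"]).T@np.array(c["t"])
def base(u,v,r):
    p=ray("",u,v,0,c);d=p[:2]-C[:2];d/=np.linalg.norm(d);return p[:2]+d*r
b=base(249,113,.03);print(b,"cup",base(349,131,.026));go([*b,.068])
go([.517,-.244,.068])
```

```text
[ 0.51713347 -0.24404124] cup [ 0.52380276 -0.13204823]
 shift [-0.01  -0.004  0.404] dist 0.121
 shift [-0.01  -0.004  0.403] dist 0.121
```

Request:
send_rows(rows=[[0,-0.01,-0.004,0.05,0,0,0],[0,-0.01,-0.004,0.13,0,0,0],[0,-0.01,-0.004,0.22,0,0,0],[0,-0.01,-0.004,0.3,0,0,0],[0,-0.01,-0.004,0.37,0,0,0],[0,-0.01,-0.004,0.403,0,0,0],[0,-0.01,-0.004,0.403,0,0,0],[0,-0.01,-0.004,0.403,0,0,0]])

```text
clock: 16.08
tool_pos: [0.5303, -0.2425, 0.0567]
ee_rot: [-0.137, 2.354, 0.058]
ft_force: [-0.3, 0.6, 0.6]
grip_width: 0.0853
grip_force: 0.0
```

Request:
send_rows(rows=[[1,0,0,0,0,0,0],[1,0,0,0,0,0,0],[1,0,0,0,0,0,0],[1,0,0,0,0,0,0],[1,0,0,0,0,0,0],[1,0,0,0,0,0,0],[1,0,0,0,0,0,0],[1,0,0,0,0,0,0]])

```text
clock: 16.75
tool_pos: [0.5305, -0.2439, 0.0581]
ee_rot: [-0.135, 2.352, 0.055]
ft_force: [-6.2, 0.1, 8.7]
grip_width: 0.0586
grip_force: 43.4
```

Run:
```python
from h import *
g=gp();print(g)
m=np.array([.495,-.06]);d=g[2]
seq(g,[[*g[:2],d+.13],[*m,d+.13],[*lane(-.13),d+.13],[*lane(-.11),d+.1],[*lane(.015),d+.092]])
```

```text
[ 0.51739306 -0.24539955  0.07134459]
[ 0.517 -0.245  0.201] shift [-0.307 -0.    -0.306]
[ 0.495 -0.06   0.201] shift [ 0.002  0.622 -0.003]
[0.468 0.062 0.201] shift [ 0.03   0.415 -0.031]
[0.488 0.064 0.171] shift [0.024 0.    0.118]
[0.612 0.079 0.163] shift [-0.275  0.     0.314]
```

Request:
send_rows(rows=[[1,-0.02,0,-0.02,0,0,0],[1,-0.06,0,-0.06,0,0,0],[1,-0.12,0,-0.12,0,0,0],[1,-0.18,0,-0.18,0,0,0],[1,-0.24,0,-0.24,0,0,0],[1,-0.29,0,-0.29,0,0,0],[1,-0.307,0,-0.306,0,0,0],[1,-0.307,0,-0.306,0,0,0]])

```text
clock: 17.42
tool_pos: [0.5311, -0.2444, 0.189]
ee_rot: [-0.136, 2.351, 0.052]
ft_force: [0.6, 0.0, -4.3]
grip_width: 0.0586
grip_force: 44.6
```

Request:
send_rows(rows=[[1,0,0.03,0,0,0,0],[1,0,0.1,0,0,0,0],[1,0,0.19,0,0,0,0],[1,0,0.28,0,0,0,0],[1,0,0.37,0,0,0,0],[1,0,0.46,0,0,0,0],[1,0,0.55,0,0,0,0],[1,0.002,0.622,-0.003,0,0,0]])

```text
clock: 18.08
tool_pos: [0.5058, -0.0553, 0.1847]
ee_rot: [-0.134, 2.357, 0.06]
ft_force: [0.4, 0.2, -3.6]
grip_width: 0.0587
grip_force: 44.5
```

Request:
send_rows(rows=[[1,0,0.08,0,0,0,0],[1,0.01,0.17,-0.01,0,0,0],[1,0.02,0.26,-0.02,0,0,0],[1,0.03,0.34,-0.031,0,0,0],[1,0.03,0.39,-0.031,0,0,0],[1,0.03,0.415,-0.031,0,0,0],[1,0.03,0.415,-0.031,0,0,0]])

```text
clock: 18.67
tool_pos: [0.4785, 0.0663, 0.1851]
ee_rot: [-0.138, 2.357, 0.059]
ft_force: [-0.9, 0.9, -2.3]
grip_width: 0.0587
grip_force: 44.5
```

Run:
```python
from h import *
o=ctrl.get_obs();g=gp();print(g,"base",o["tool_pos"][2]-.058,o["ft_force"])
seq(g,[[*lane(-.11),.171],[*lane(.017),.163]])
```

```text
[0.46547261 0.06469903 0.19835182] base 0.1270750358329468 [-0.85052255  0.85909667 -2.26324633]
[0.488 0.064 0.171] shift [ 0.012 -0.01   0.117]
[0.614 0.079 0.163] shift [-0.282 -0.001  0.317]
```

Request:
send_rows(rows=[[1,0.012,-0.005,0.05,0,0,0],[1,0.012,-0.01,0.117,0,0,0],[1,-0.04,-0.01,0.175,0,0,0],[1,-0.1,-0.01,0.24,0,0,0],[1,-0.16,-0.01,0.31,0,0,0],[1,-0.21,-0.011,0.37,0,0,0],[1,-0.25,-0.011,0.41,0,0,0],[1,-0.27,-0.011,0.434,0,0,0],[1,-0.27,-0.011,0.434,0,0,0],[1,-0.27,-0.011,0.434,0,0,0]])

```text
clock: 19.5
tool_pos: [0.6284, 0.0776, 0.1512]
ee_rot: [-0.135, 2.356, 0.056]
ft_force: [-0.9, -0.3, -3.2]
grip_width: 0.0589
grip_force: 44.4
```

Run:
```python
from h import *
o=ctrl.get_obs();g=gp();print(g,"base",o["tool_pos"][2]-.058,o["ft_force"])
seq(g,[[*lane(.017),.071+.085]])
```

```text
[0.61531455 0.07608852 0.16448742] base 0.09322608812670588 [-0.86546107 -0.34185303 -3.22225349]
[0.614 0.079 0.156] shift [0.023 0.01  0.018]
```

Request:
send_rows(rows=[[1,0.006,0.005,0.005,0,0,0],[1,0.012,0.01,0.01,0,0,0],[1,0.018,0.01,0.014,0,0,0],[1,0.023,0.01,0.018,0,0,0],[1,0.023,0.01,0.018,0,0,0],[1,0.023,0.01,0.018,0,0,0]])

```text
clock: 20.0
tool_pos: [0.6282, 0.0807, 0.1441]
ee_rot: [-0.135, 2.353, 0.056]
ft_force: [0.1, -0.2, -2.0]
grip_width: 0.059
grip_force: 44.5
```

Request:
send_rows(rows=[[1,0.0025,0,0.0025,0,0,0],[1,0.005,0,0.005,0,0,0],[1,0.005,0,0.005,0,0,0]])

```text
clock: 20.25
tool_pos: [0.6284, 0.0807, 0.1419]
ee_rot: [-0.135, 2.353, 0.056]
ft_force: [0.7, -0.0, -3.3]
grip_width: 0.0585
grip_force: 44.5
```

Request:
send_rows(rows=[[1,0.0025,0,0.0025,0,0,0],[1,0.0025,0,0.0025,0,0,0]])

```text
clock: 20.42
tool_pos: [0.6284, 0.0807, 0.1408]
ee_rot: [-0.135, 2.353, 0.056]
ft_force: [-0.8, 0.3, -3.4]
grip_width: 0.0587
grip_force: 44.5
```

Request:
send_rows(rows=[[1,0.0025,0,0.0025,0,0,0],[1,0.0025,0,0.0025,0,0,0]])

```text
clock: 20.58
tool_pos: [0.6284, 0.0807, 0.1398]
ee_rot: [-0.135, 2.353, 0.056]
ft_force: [0.0, -0.2, -3.7]
grip_width: 0.0589
grip_force: 44.5
```

Request:
send_rows(rows=[[1,0.0015,0,0.0015,0,0,0],[1,0.0015,0,0.0015,0,0,0]])

```text
clock: 20.75
tool_pos: [0.6284, 0.0807, 0.1392]
ee_rot: [-0.135, 2.353, 0.056]
ft_force: [0.7, 0.6, -2.6]
grip_width: 0.059
grip_force: 44.5
```

Request:
send_rows(rows=[[1,0.002,0,0.002,0,0,0],[1,0.002,0,0.002,0,0,0]])

```text
clock: 20.92
tool_pos: [0.6291, 0.0808, 0.1391]
ee_rot: [-0.135, 2.351, 0.056]
ft_force: [-0.6, 0.1, 0.4]
grip_width: 0.0586
grip_force: 44.7
```

Request:
send_rows(rows=[[1,0.0015,0,0.0015,0,0,0],[1,0.0015,0,0.0015,0,0,0]])

```text
clock: 21.08
tool_pos: [0.6295, 0.0808, 0.1391]
ee_rot: [-0.136, 2.35, 0.056]
ft_force: [-2.1, 1.0, 3.9]
grip_width: 0.0588
grip_force: 45.1
```

Request:
send_rows(rows=[[1,-0.0015,0,-0.0015,0,0,0],[0.9,-0.0015,0,-0.0015,0,0,0],[0.6,-0.0015,0,-0.0015,0,0,0],[0,-0.0015,0,-0.0015,0,0,0],[0,-0.0015,0,-0.0015,0,0,0],[0,-0.0015,0,-0.0015,0,0,0],[0,-0.0015,0,-0.0015,0,0,0],[0,-0.0015,0,-0.0015,0,0,0]])

```text
clock: 21.75
tool_pos: [0.6284, 0.0807, 0.1383]
ee_rot: [-0.135, 2.353, 0.056]
ft_force: [-0.9, 0.7, 0.8]
grip_width: 0.0857
grip_force: 0.0
```

Request:
send_rows(rows=[[0,0,0,-0.04,0,0,0],[0,0,0,-0.12,0,0,0],[0,0,0,-0.22,0,0,0],[0,0,0,-0.33,0,0,0],[0,0,0,-0.42,0,0,0],[0,0,0,-0.45,0,0,0],[0,0,0,-0.45,0,0,0]])

```text
clock: 22.33
tool_pos: [0.5334, 0.0696, 0.2363]
ee_rot: [-0.135, 2.349, 0.055]
ft_force: [0.3, -0.3, 0.6]
grip_width: 0.0854
grip_force: 0.0
```

Run:
```python
from h import *
z=Ro.from_rotvec(ctrl.get_obs()["ee_rot"]).as_matrix()[:,2];t=np.array([.524,-.140,.045])
print(gp());seq(gp(),[[.45,-.09,.23],t-.13*z])
```

```text
[0.52020134 0.06810968 0.24947381]
[ 0.45 -0.09  0.23] shift [ 0.253 -0.497 -0.162]
[ 0.432 -0.15   0.137] shift [ 0.279 -0.193  0.162]
```

Request:
send_rows(rows=[[0,0.03,-0.06,-0.02,0,0,0],[0,0.08,-0.15,-0.05,0,0,0],[0,0.13,-0.25,-0.08,0,0,0],[0,0.18,-0.35,-0.12,0,0,0],[0,0.23,-0.44,-0.15,0,0,0],[0,0.253,-0.497,-0.162,0,0,0]])

```text
clock: 22.83
tool_pos: [0.4623, -0.0906, 0.214]
ee_rot: [-0.133, 2.353, 0.055]
ft_force: [-0.0, 0.4, -0.4]
grip_width: 0.0852
grip_force: 0.0
```

Request:
send_rows(rows=[[0,0.05,-0.06,0.02,0,0,0],[0,0.12,-0.12,0.06,0,0,0],[0,0.19,-0.17,0.1,0,0,0],[0,0.25,-0.193,0.14,0,0,0],[0,0.279,-0.193,0.162,0,0,0],[0,0.279,-0.193,0.162,0,0,0],[0,0.279,-0.193,0.162,0,0,0]])

```text
clock: 23.42
tool_pos: [0.4449, -0.1484, 0.12]
ee_rot: [-0.133, 2.355, 0.059]
ft_force: [0.5, -0.2, 0.2]
grip_width: 0.0854
grip_force: 0.0
```

Run:
```python
from h import *;import cv2,json
c=cams.calibration("wrist");a=cams.camera("wrist");cv2.imwrite("pics/w7.png",a)
json.dump({k:np.array(v).tolist() for k,v in c.items()},open("w7.json","w"))
print(gp())
C=-np.array(c["R"]).T@np.array(c["t"]);cc=cams.calibration("wrist")
def pj(p):
    q=np.array(c["R"])@p+c["t"];q=np.array(c["intrinsics"])@q;return (q[:2]/q[2]).round(1)
print("expect foot",pj(np.array([.498,-.142,0])),"pegs",pj(np.array([.524,-.142,.081])))
# pegs: saturated orange
h=cv2.cvtColor(a,cv2.COLOR_BGR2HSV)
m=((h[...,0]>5)&(h[...,0]<22)&(h[...,1]>90)&(h[...,2]>60)).astype(np.uint8)
n,l,st,ce=cv2.connectedComponentsWithStats(cv2.morphologyEx(m,cv2.MORPH_CLOSE,np.ones((9,9))))
for i in range(1,n):
    if st[i,4]>150:print(st[i],ce[i].round())
for v in range(90,215,12):
    print(v,"".join("%4d/%-3d"%(h[v,u,2],h[v,u,1]) for u in range(190,320,12)))
```

```text
[ 0.43221821 -0.1501953   0.13409308]
expect foot [249.5 134.3] pegs [246.4 227.6]
[  84    0  111   67 4829] [147.  24.]
[ 225  197   49   41 1373] [250. 217.]
[ 407  215  105   55 4354] [461. 236.]
[ 55 376  52   8 388] [ 81. 380.]
90  177/16  183/17  181/15  178/19  174/16  181/15  177/16  180/18  186/16  181/15  176/16 
102  183/14  182/17  181/15  185/15  181/15  181/15  182/17  179/16  181/14  177/16  176/16 
114  178/16  181/15  179/16  176/17  181/14  181/15  178/14  184/17  187/15  181/14  179/14 
126  121/19  118/22  117/20  117/17  188/15  182/15  178/16  183/15  176/17  119/21  107/24 
138  120/19  118/22  119/19  118/22  125/27  126/24  124/23  178/16  180/17  118/19  115/22 
150  120/17  116/20  117/20  128/24  135/23  137/22  138/24  153/20  178/16  114/18  114/18 
162  183/17  117/20  114/20  129/24  135/23  135/23  139/24  153/22  112/23  113/23  117/20 
174  181/14  180/16  173/16  128/24  135/25  135/21  139/24  152/22  117/22  116/20  110/19 
186  110/19  184/17  178/17  129/22  134/23  136/23  140/24  152/23  114/18  114/20  113/23 
198  106/7   110/7   107/24   66/62   57/40   70/76   69/59  103/37  117/20  113/20  117/20 
210  155/5    97/8   118/13   65/55  112/93  131/101 117/96   59/48  116/20  113/20  113/20
```

Run:
```python
from h import *
go([.523,-.1405,.043])
```

```text
shift [-0.001 -0.003  0.43 ] dist 0.129
```

Request:
send_rows(rows=[[0,0,-0.003,0.05,0,0,0],[0,0,-0.003,0.13,0,0,0],[0,0,-0.003,0.22,0,0,0],[0,0,-0.003,0.31,0,0,0],[0,0,-0.003,0.39,0,0,0],[0,0,-0.003,0.43,0,0,0],[0,0,-0.003,0.43,0,0,0],[0,0,-0.003,0.43,0,0,0]])

```text
clock: 24.13
tool_pos: [0.5364, -0.1385, 0.0302]
ee_rot: [-0.138, 2.353, 0.057]
ft_force: [-0.2, -0.4, -0.3]
grip_width: 0.0855
grip_force: 0.0
```

Request:
send_rows(rows=[[1,0,0,0,0,0,0],[1,0,0,0,0,0,0],[1,0,0,0,0,0,0],[1,0,0,0,0,0,0],[1,0,0,0,0,0,0],[1,0,0,0,0,0,0],[1,0,0,0,0,0,0],[1,0,0,0,0,0,0]])

```text
clock: 24.8
tool_pos: [0.5362, -0.1396, 0.0314]
ee_rot: [-0.136, 2.351, 0.055]
ft_force: [-3.5, 2.4, 7.3]
grip_width: 0.0633
grip_force: 44.5
```

Run:
```python
from h import *
g=gp();d=g[2];print(g)
seq(g,[[*g[:2],d+.13],[*lane(-.13),d+.13],[*lane(-.1),d+.105],[*lane(-.058),d+.09]])
```

```text
[ 0.52305881 -0.14111991  0.0446329 ]
[ 0.523 -0.141  0.175] shift [-0.307 -0.    -0.306]
[0.468 0.062 0.175] shift [ 0.074  0.694 -0.075]
[0.498 0.066 0.15 ] shift [-0.011  0.     0.13 ]
[0.539 0.07  0.135] shift [-0.063  0.     0.135]
```

Request:
send_rows(rows=[[1,-0.02,0,-0.02,0,0,0],[1,-0.06,0,-0.06,0,0,0],[1,-0.12,0,-0.12,0,0,0],[1,-0.18,0,-0.18,0,0,0],[1,-0.24,0,-0.24,0,0,0],[1,-0.29,0,-0.29,0,0,0],[1,-0.307,0,-0.306,0,0,0]])

```text
clock: 25.38
tool_pos: [0.5367, -0.1402, 0.1641]
ee_rot: [-0.136, 2.349, 0.051]
ft_force: [0.7, -0.4, -1.8]
grip_width: 0.0632
grip_force: 44.9
```

Request:
send_rows(rows=[[1,0.01,0.04,-0.01,0,0,0],[1,0.03,0.12,-0.03,0,0,0],[1,0.05,0.21,-0.05,0,0,0],[1,0.06,0.3,-0.06,0,0,0],[1,0.07,0.39,-0.07,0,0,0],[1,0.074,0.48,-0.075,0,0,0],[1,0.074,0.57,-0.075,0,0,0],[1,0.074,0.65,-0.075,0,0,0],[1,0.074,0.694,-0.075,0,0,0],[1,0.074,0.694,-0.075,0,0,0]])

```text
clock: 26.22
tool_pos: [0.4782, 0.0667, 0.1588]
ee_rot: [-0.138, 2.355, 0.059]
ft_force: [0.4, -0.3, -1.6]
grip_width: 0.0631
grip_force: 45.0
```

Run:
```python
from h import *
o=ctrl.get_obs();g=gp();print(g,"base",o["tool_pos"][2]-.0314,o["ft_force"])
seq(g,[[*lane(-.1),.150],[*lane(-.058),.135]])
```

```text
[0.4650522  0.06509792 0.17205225] base 0.12739957189697682 [ 0.43650171 -0.28446428 -1.57038391]
[0.498 0.066 0.15 ] shift [-0.025 -0.011  0.128]
[0.539 0.07  0.135] shift [-0.064 -0.     0.134]
```

Request:
send_rows(rows=[[1,-0.01,-0.004,0.04,0,0,0],[1,-0.025,-0.008,0.09,0,0,0],[1,-0.025,-0.011,0.128,0,0,0],[1,-0.05,-0.011,0.18,0,0,0],[1,-0.075,-0.011,0.23,0,0,0],[1,-0.089,-0.011,0.262,0,0,0],[1,-0.089,-0.011,0.262,0,0,0],[1,-0.089,-0.011,0.262,0,0,0]])

```text
clock: 26.88
tool_pos: [0.5541, 0.0688, 0.1224]
ee_rot: [-0.135, 2.355, 0.056]
ft_force: [-0.4, -0.2, -3.2]
grip_width: 0.0631
grip_force: 45.0
```

Run:
```python
from h import *
o=ctrl.get_obs();g=gp();print(g,"base",o["tool_pos"][2]-.0314,o["ft_force"])
seq(g,[[*lane(-.058),.0446+.0835]])
```

```text
[0.54096935 0.06728428 0.13569765] base 0.09104535083937487 [-0.38627673 -0.22173236 -3.20258059]
[0.539 0.07  0.128] shift [0.021 0.011 0.015]
```

Request:
send_rows(rows=[[1,0.006,0.005,0.004,0,0,0],[1,0.012,0.011,0.008,0,0,0],[1,0.017,0.011,0.012,0,0,0],[1,0.021,0.011,0.015,0,0,0],[1,0.021,0.011,0.015,0,0,0],[1,0.021,0.011,0.015,0,0,0]])

```text
clock: 27.38
tool_pos: [0.5534, 0.0724, 0.1157]
ee_rot: [-0.135, 2.353, 0.056]
ft_force: [0.1, 0.1, -2.5]
grip_width: 0.063
grip_force: 45.0
```

Request:
send_rows(rows=[[1,0.0025,0,0.0025,0,0,0],[1,0.0025,0,0.0025,0,0,0]])

```text
clock: 27.55
tool_pos: [0.5537, 0.0724, 0.1147]
ee_rot: [-0.135, 2.353, 0.056]
ft_force: [-0.3, -0.3, -1.9]
grip_width: 0.0627
grip_force: 45.0
```

Request:
send_rows(rows=[[1,0.002,0,0.002,0,0,0],[1,0.002,0,0.002,0,0,0]])

```text
clock: 27.72
tool_pos: [0.5536, 0.0724, 0.1138]
ee_rot: [-0.135, 2.353, 0.056]
ft_force: [-0.9, 0.0, -2.6]
grip_width: 0.0627
grip_force: 45.0
```

Base is about 0.0824; continuing in small steps.

Request:
send_rows(rows=[[1,0.002,0,0.002,0,0,0],[1,0.002,0,0.002,0,0,0]])

```text
clock: 27.88
tool_pos: [0.5536, 0.0724, 0.1129]
ee_rot: [-0.135, 2.353, 0.056]
ft_force: [-0.2, 0.5, -2.5]
grip_width: 0.0629
grip_force: 45.0
```

Request:
send_rows(rows=[[1,0.0015,0,0.0015,0,0,0],[1,0.0015,0,0.0015,0,0,0]])

```text
clock: 28.05
tool_pos: [0.5537, 0.0724, 0.1124]
ee_rot: [-0.135, 2.353, 0.056]
ft_force: [0.1, 0.2, -1.5]
grip_width: 0.0629
grip_force: 45.0
```

Request:
send_rows(rows=[[1,0.0015,0,0.0015,0,0,0],[1,0.0015,0,0.0015,0,0,0]])

```text
clock: 28.22
tool_pos: [0.5542, 0.0724, 0.1124]
ee_rot: [-0.135, 2.351, 0.056]
ft_force: [-1.8, 0.3, 4.0]
grip_width: 0.0629
grip_force: 45.4
```

Request:
send_rows(rows=[[1,0.0015,0,0.0015,0,0,0],[1,0.0015,0,0.0015,0,0,0]])

```text
clock: 28.38
tool_pos: [0.5546, 0.0725, 0.1124]
ee_rot: [-0.136, 2.35, 0.056]
ft_force: [-5.1, 0.4, 9.2]
grip_width: 0.0627
grip_force: 46.0
```

Contact. I'll ease up slightly, release and retreat.

Request:
send_rows(rows=[[1,-0.0025,0,-0.0025,0,0,0],[0.9,-0.0025,0,-0.0025,0,0,0],[0.6,-0.0025,0,-0.0025,0,0,0],[0,-0.0025,0,-0.0025,0,0,0],[0,-0.0025,0,-0.0025,0,0,0],[0,-0.0025,0,-0.0025,0,0,0],[0,-0.0025,0,-0.0025,0,0,0],[0,-0.0025,0,-0.0025,0,0,0]])

```text
clock: 29.05
tool_pos: [0.5536, 0.0724, 0.1121]
ee_rot: [-0.135, 2.353, 0.056]
ft_force: [-0.4, 0.1, -0.2]
grip_width: 0.0854
grip_force: 0.0
```

Request:
send_rows(rows=[[0,0,0,-0.04,0,0,0],[0,0,0,-0.12,0,0,0],[0,0,0,-0.22,0,0,0],[0,0,0,-0.32,0,0,0],[0,0,0,-0.38,0,0,0],[0,0,0,-0.4,0,0,0],[0,0,0,-0.4,0,0,0]])

```text
clock: 29.63
tool_pos: [0.4693, 0.0625, 0.1988]
ee_rot: [-0.135, 2.35, 0.055]
ft_force: [-0.0, 0.7, 0.1]
grip_width: 0.0854
grip_force: 0.0
```

Request:
send_rows(rows=[[0,-0.05,-0.05,-0.05,0,0,0],[0,-0.1,-0.15,-0.1,0,0,0],[0,-0.15,-0.25,-0.15,0,0,0],[0,-0.2,-0.35,-0.2,0,0,0],[0,-0.2,-0.45,-0.2,0,0,0],[0,-0.2,-0.55,-0.2,0,0,0],[0,-0.2,-0.65,-0.2,0,0,0],[0,-0.2,-0.65,-0.2,0,0,0]])

```text
clock: 30.3
tool_pos: [0.493, -0.1368, 0.282]
ee_rot: [-0.131, 2.353, 0.052]
ft_force: [0.1, -0.4, -0.1]
grip_width: 0.0854
grip_force: 0.0
```

Run:
```python
from h import *;import cv2
a=cams.camera("top");s=cams.camera("scene");cv2.imwrite("pics/t9.png",a);cv2.imwrite("pics/s9.png",s)
L=lane(0);p=.115;X=np.array([np.cos(p),np.sin(p)]);Y=np.array([-X[1],X[0]])
def rel(q):d=q[:2]-L;return (np.array([d@X,d@Y])*1000).round()
# differences vs. start
for n,b,o in(("top",a,"pics/t.png"),("scene",s,"pics/s.png")):
    d=cv2.absdiff(b,cv2.imread(o)).max(2);m=(d>40).astype(np.uint8)
    m=cv2.morphologyEx(m,cv2.MORPH_OPEN,np.ones((2,2)))
    k,l,st,ce=cv2.connectedComponentsWithStats(m)
    print(n,[(*st[i].tolist(),) for i in range(1,k) if st[i,4]>25])
h=cv2.cvtColor(a,cv2.COLOR_BGR2HSV)
for nm,P,z in(("bottle",lane(.083),.081+.168),("tin",lane(.017),.081+.115),("cup",lane(-.058),.081+.079)):
  for cn in("top","scene"):
    c=cams.calibration(cn);q=np.array(c["R"])@np.array([*P,z])+c["t"];q=np.array(c["intrinsics"])@q;print(nm,cn,(q[:2]/q[2]).round(1))
```

```text
top [(230, 141, 4, 10, 38), (236, 141, 5, 10, 37), (215, 142, 18, 30, 320), (242, 142, 6, 8, 34), (232, 165, 6, 6, 28), (227, 172, 11, 6, 44), (218, 176, 8, 12, 32), (221, 179, 13, 16, 87), (234, 181, 6, 18, 63), (241, 180, 5, 20, 81), (247, 181, 6, 17, 66), (274, 185, 212, 199, 20481), (229, 188, 6, 10, 39), (199, 279, 97, 46, 2674), (498, 283, 11, 4, 27), (498, 291, 14, 13, 148), (83, 296, 134, 88, 5703), (208, 332, 8, 12, 39)]
scene [(0, 0, 22, 80, 1054), (105, 0, 43, 66, 1817), (152, 0, 29, 72, 1443), (198, 0, 23, 90, 841), (98, 67, 13, 7, 59), (158, 72, 9, 11, 35), (0, 79, 20, 20, 230), (151, 88, 28, 19, 114), (0, 98, 21, 37, 531), (93, 99, 24, 18, 168), (162, 102, 23, 16, 124), (219, 102, 4, 13, 35), (197, 116, 21, 12, 183), (165, 124, 64, 56, 1690), (0, 129, 172, 149, 8473), (60, 179, 32, 8, 159), (299, 180, 20, 13, 204), (274, 183, 17, 16, 152), (148, 185, 32, 19, 310), (334, 188, 10, 24, 135), (287, 199, 30, 29, 259), (263, 209, 24, 12, 121), (304, 219, 10, 8, 42), (318, 229, 8, 5, 26), (316, 233, 10, 7, 38), (107, 239, 133, 109, 3753), (135, 266, 18, 19, 205), (0, 278, 139, 42, 2893), (149, 283, 10, 7, 52)]
bottle top [219.1 130.7]
bottle scene [332.6 175.3]
tin top [223.5 156.9]
tin scene [307.7 184.1]
cup top [227.2 183.2]
cup scene [282.8 185.8]
```

Run:
```python
from h import *;import cv2
s=cv2.imread("pics/s9.png");o=cv2.imread("pics/s.png")
print("pump head rows"); 
for v in range(168,216,5):print(v,[s[v,u].tolist() for u in range(322,346,5)])
h=cv2.cvtColor(s,cv2.COLOR_BGR2HSV);d=cv2.absdiff(s,o).max(2)>25
for n,(x0,x1,y0,y1) in dict(tin=(285,330,175,235),cup=(262,300,175,225),bottle=(318,350,165,245)).items():
    m=d[y0:y1,x0:x1]&(h[y0:y1,x0:x1,1]<45);k,l,st,ce=cv2.connectedComponentsWithStats(m.astype(np.uint8));i=1+st[1:,4].argmax();print(n,st[i]+[x0,y0,0,0,0],(ce[i]+[x0,y0]).round())
c=cams.calibration("scene")
for P,zz in((lane(.017),(.081,.196)),(lane(-.058),(.081,.143)),(lane(.083),(.081,.181,.249))):
    for z in zz:
        q=np.array(c["R"])@np.array([*P,z])+c["t"];q=np.array(c["intrinsics"])@q;print((q[:2]/q[2]).round())
```

```text
pump head rows
168 [[70, 70, 68], [70, 71, 68], [79, 78, 78], [121, 124, 122], [75, 41, 25]]
173 [[69, 69, 68], [83, 80, 80], [69, 69, 68], [71, 71, 68], [72, 40, 25]]
178 [[68, 69, 67], [61, 59, 58], [67, 64, 66], [67, 62, 61], [74, 40, 24]]
183 [[116, 116, 113], [83, 83, 81], [79, 77, 77], [89, 84, 84], [76, 42, 25]]
188 [[118, 118, 115], [90, 91, 89], [85, 83, 83], [61, 56, 55], [76, 41, 24]]
193 [[106, 108, 105], [102, 107, 104], [89, 88, 88], [164, 174, 169], [79, 44, 28]]
198 [[90, 96, 93], [105, 111, 108], [95, 96, 95], [134, 141, 137], [97, 81, 71]]
203 [[87, 91, 89], [102, 107, 104], [100, 102, 100], [111, 116, 113], [82, 56, 47]]
208 [[90, 94, 92], [101, 106, 103], [104, 109, 107], [102, 107, 105], [68, 69, 67]]
213 [[92, 97, 95], [99, 102, 100], [106, 112, 109], [102, 107, 104], [117, 118, 115]]
tin [285 179  35  46 966] [304. 201.]
cup [273 185  27  38 488] [287. 203.]
bottle [328 187  14  48 334] [335. 210.]
[305. 218.]
[308. 184.]
[282. 209.]
[283. 191.]
[326. 227.]
[330. 197.]
[333. 175.]
```

All three match where upright objects should appear, and the arm is clear. Handing in.

```bash
python3 -c "
from workcell import workorder
print(workorder.close_job())"
```

```text
the job is handed in; nothing more can be done
None
```

I loaded the riser lane in the order asked, pump bottle at the back (about 5 mm from the rear wall by touch), then tin, then cup of pegs. All three are released and, from the camera pixel checks, upright in one row along the middle; I handed the job in after about 30 s of robot time, and no verdict came back.

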